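# Hang a nested set of mounting brackets on the set hook

### The arm

A 6-joint arm with a two-finger parallel gripper is mounted at the origin on a cart in front of the work surface, level with it; the furniture and walls round the work are solid. World frame = base frame: x ahead of the robot, y to its left, z up, the work surface at z = 0. Lengths are in m, angles in degrees, forces in N, time in s.
With the tool pointing down it reaches from about 0.35 to 0.875 m from the base axis. Payload 4.2 kg.
Tool frame: the origin (TCP) lies midway between the tips of the shut fingers; the grasp point (between the pads) lies 19 mm behind it; z points along the fingers, y is the line along which they close (so a half turn about z gives the same grasp; the last joint's range is limited). The gripper opens to 87 mm and grips with 3 to 60 N. Pads are 19 mm wide; open, the fingers measure 117 mm over their backs; the gripper's body (75 mm by 190 mm) begins 51 mm behind the grasp point.
Start: joints at [-52.62, 22.042, 0.453, 0, -68.411, -14.817], TCP at [0.24, -0.577, 0.223] pointing down, gripper open.
Joint ranges: [-179.83, 179.83], [-69.29, 118.12], [-61.27, 80.66], [-181.25, 117.63], [-171.15, -9.14], [-177.46, 177.46]. Speed limits (degrees/s): [159.86, 159.86, 180, 180, 180, 180].

### API

Orientations are given as a 3x3 rotation matrix whose columns are the frame's x, y, z axes.
In Python, from station import r, cams gives the robot as it stands.
- The arm moves only by the tool play_rows, never from a script. Its argument "commands" is text: rows parted by semicolons, each of 6 numbers parted by spaces: the shift along the world's x, y, z normalised to -1 to 1, where 1 is 30 mm, then the turn, a rotation vector about the world's x, y, z normalised to -1 to 1, where 1 is 0.15 rad. A call has 1 to 20 rows; each row shifts and turns the commanded pose from where the row before left it; what a row does not reach is not made up. A row lasts 1/10 s, in which the tool goes at most 50 mm and 8.59 degrees, less where a joint would pass 70% of its speed; a pose out of reach is approached as far as the arm can. A call with a number of a shift or a turn outside -1 to 1 is refused whole. A call with a gripper value outside its range is refused whole. "grip" is the finger opening in mm, from 0 to 87, set as the call begins (left out, the last holds). The fingers move at their own pace and stop on an object; the grip force is fixed at half the most. Time passes only in rows, so rows that do not move let the fingers close. It gives the time, the measured TCP pose, the force, the opening and the grip force at its end, in the units of the state.
- r.sense(): the state, without advancing time (a new reading comes with each control period).
- cams.capture(name): name is "side" or "top"; returns (picture, depth): 420x560x3 uint8, blue, green, red; 420x560 float32, m along the optical axis (not along the pixel's ray), 0 where there is no reading.
- cams.camera_info(name): a dict with "mtx" (3x3 intrinsics, pixels), "R" (3x3) and "t" (3): a world point X has camera coordinates R X + t. Camera axes: x right, y down, z forward; pixel columns grow to the right and rows downward; lengths in m; the calibration is good to about 2 mm. A picture is of the moment at which its call begins. camera_info takes no time and is no camera call.
- r.finish_job(): hands the job in; it is judged then, once.
The state is a dict: "time_s": time; "joints": joint angles; "joint_velocities": joint speeds; "effort": joint torques, N m; "tcp_pos": TCP position; "ee_rot": TCP orientation; "wrist_force": force on the tool from outside, world axes, zero at the start; "moment": the same for the moment, N m; "gripper_width": opening from 0.0 (shut) to 1.0 (fully open); "gripper_force": force on a finger pad.
Only numpy, scipy, OpenCV 4.12 (cv2) and the standard library are available. Lean on these libraries where they do the work, as an engineer would, in place of code of your own. Each camera call takes 0.05 s, during which the arm holds its last target. There are 200 camera calls.

### The job

Hang the three speaker mounting brackets on the bar of the set hook, flanges facing out toward the hook's tip: first the large blue one, then the medium yellow one, then the small red one, so that each nests in the one before. Rest each on the bar and push it back, square to the bar, until it seats with no gap against the black stop (or the bracket behind it), leaning on it with a steady push of about 10 N for half a second before you let go. The stop is only held by friction and marks the set depth: never shift it, and leave the speaker drivers and the wooden block alone.

Things in the scene. Friction and masses are not known exactly. Their poses are not given: they have to be found in the camera images.
- hook_tip (a point): (all sizes in mm) end of the set hook's bar, mid-width, level with its top face, 155 above the bench; x along the bar to the post, z up. Flat steel bar 10 wide (y), 8 tall, level, 140 long. A lip 5 thick at this end stands 6 above the bar's top: a bracket's hole must clear it, then the bracket is lowered until the hole's upper edge rests on the bar. Each seated bracket takes up 28 of the bar
- hook_root (a point): root of the same bar at its post, level with the bar's top face; same axes. Grey post up to 14 above the bar, fixed. The black stop plate on the bar (30 wide, 8 thick, 27 below to 29 above the bar's top) has its front face 16 to 38 in front of this point, elsewhere each time and not measured: find it by feel. It slips along the bar at about 18 N
- large_centre (a point): centre of the large bracket (blue head), 46 above its underside and 46 below its top; -x its front, z up. Head 36 wide (y, grip here), 28 deep (x -14 to 14), 34 to 92 above the underside; hanging hole right through along x, 18 wide, 46 to 68 above the underside. Below, a steel channel 100 wide, 90 inside: back plate at x 9 to 14, side flanges 34 high forward to x -36. 0.1 to 0.3 kg
- medium_centre (a point): centre of the medium bracket (yellow head), 46 above its underside and 46 below its top; -x its front, z up. Head 36 wide (y, grip here), 28 deep (x -14 to 14), 34 to 92 above the underside; hanging hole right through along x, 18 wide, 46 to 68 above the underside. Below, a steel channel 82 wide, 72 inside: back plate at x 9 to 14, side flanges 34 high forward to x -36. 0.1 to 0.3 kg
- small_centre (a point): centre of the small bracket (red head), 46 above its underside and 46 below its top; -x its front, z up. Head 36 wide (y, grip here), 28 deep (x -14 to 14), 34 to 92 above the underside; hanging hole right through along x, 18 wide, 46 to 68 above the underside. Below, a steel channel 64 wide, 54 inside: back plate at x 9 to 14, side flanges 34 high forward to x -36. 0.1 to 0.3 kg
- driver_a: bystander: black loudspeaker driver with a yellow gauge, 76 across, 78 high; origin under its centre
- driver_b: bystander: black loudspeaker driver with a yellow gauge, 76 across, 77 high; origin under its centre
- lever_press: bystander: teal lever press bolted to the bench between the robot's start and the hook, about 250 high, its lever with a red ball to about 340: swing over it or round in front of it. Left of it a fixed light grey drawer cabinet stands nearer the robot; origin under the press
- wood_block: bystander: upright wooden spacer block 22x50x96; origin under its centre
Things that resemble listed ones, but are neither listed nor needed, are in the scene too. What is shaped like the part that bears large_centre but orange or pink is not meant.

How it is judged:
By the outcome, as a careful person would: the job done as asked, in the order asked, and still so for the second after the job is handed in, with the robot touching nothing.
It also fails if it takes over 70 s, if anything falls off the work surface, if the arm or the gripper's body presses on something with over 40 N, if the wrist force passes 120 N, or if a joint passes its speed limit or range.

## Working session

There is one attempt and no reset: what is moved stays moved. The work goes in short steps, Python scripts to look and compute and a tool call to move; the robot and the scene stay as the last step left them, time stands still between calls to the robot, and variables do not carry over. Pictures are saved under pics/ and viewed, at most 10 in all, crops included, and the job is handed in when it is done.

Besides the shell and the picture viewer there is one more tool, called as name(argument=value, ...) on one line, values as JSON. play_rows: Moves the arm, as the interface text tells. Scaled input: -1 to 1 covers 30 mm each way for a shift and 0.15 rad each way for a turn. Its arguments: {"type":"object","properties":{"commands":{"type":"string"},"grip":{"type":"number"}},"required":["commands"]}

```bash
ls; mkdir -p pics; python3 - <<'E'
from station import r,cams
import cv2,numpy as np
for n in ("side","top"):
    p,d=cams.capture(n); cv2.imwrite(f"pics/{n}0.png",p); np.save(f"pics/{n}0.npy",d)
    i=cams.camera_info(n); print(n,-i["R"].T@i["t"],i["R"].round(2).tolist(),i["mtx"][0])
s=r.sense();print({k:np.round(v,3).tolist() for k,v in s.items()})
E
```

```text
pics
side [0.29238562 1.07773462 0.95765696] [[-0.96, -0.26, 0.0], [-0.18, 0.63, -0.75], [0.2, -0.73, -0.66]] [474.16858801   0.         268.84273711]
top [0.31346068 0.17093112 1.29366478] [[-0.0, -1.0, -0.02], [-0.99, 0.01, -0.17], [0.17, 0.02, -0.99]] [513.48750546   0.         289.24896155]
{'time_s': 0.1, 'joints': [-52.62, 22.088, 0.388, -0.026, -68.412, -14.816], 'joint_velocities': [-0.067, -0.033, 0.208, 0.028, -0.015, -0.132], 'effort': [0.0, -39.169, 18.793, 4.232, 0.013, -0.0], 'tcp_pos': [0.24, -0.577, 0.222], 'ee_rot': [[-0.924, -0.384, -0.001], [-0.384, 0.924, 0.002], [0.0, 0.002, -1.0]], 'wrist_force': [-0.126, -0.689, -0.607], 'moment': [-0.025, -0.001, -0.029], 'gripper_force': 0.0, 'gripper_width': 1.003}
```

View pics/side0.png

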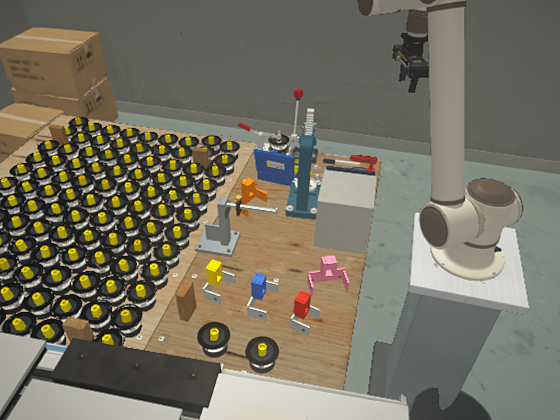

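View pics/top0.png

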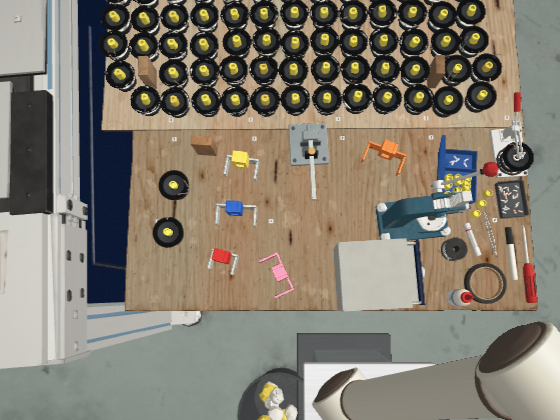

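The side view shows the hook post at (217,240), yellow at (213,272), blue at (259,286) and red at (302,304). The top view shows the bar from root (311,150) to tip (313,198), with yellow (240,158), blue (234,208) and red (222,256), all with flanges pointing roughly down (−x). Pink (280,272) and orange (385,150) are decoys.

```bash
cat > h.py <<'E'
from station import r,cams
import cv2,numpy as np
def cloud(n,d):
    i=cams.camera_info(n);K=np.array(i["mtx"]);v,u=np.indices(d.shape)
    c=np.stack([(u-K[0,2])/K[0,0]*d,(v-K[1,2])/K[1,1]*d,d],-1)
    return (c-np.array(i["t"]))@np.array(i["R"])
E
python3 - <<'E'
from h import *
p=cv2.imread("pics/top0.png");d=np.load("pics/top0.npy");W=cloud("top",d)
hsv=cv2.cvtColor(p,cv2.COLOR_BGR2HSV)
print("bench z",W[230,300],W[290,200])
for nm,(u,v),(lo,hi) in (("blue",(234,208),(100,130)),("yellow",(240,158),(20,35)),("red",(222,256),(0,10))):
    w=np.zeros(d.shape,bool);w[v-22:v+23,u-25:u+26]=1
    m=w&(hsv[...,0]>=lo)&(hsv[...,0]<=hi)&(hsv[...,1]>140)
    t=m&(W[...,2]>.082)&(W[...,2]<.1)
    P=W[t];print(nm,len(P),"top",P.mean(0).round(4),P.min(0).round(3),P.max(0).round(3),cv2.minAreaRect((P[:,:2]*1000).astype(np.float32)))
    f=w&(W[...,2]>.012)&(W[...,2]<.05)&~m; Q=W[f]
    print("  flange",len(Q),Q.min(0).round(3),Q.max(0).round(3),cv2.minAreaRect((Q[:,:2]*1000).astype(np.float32)))
w=np.zeros(d.shape,bool);w[120:205,285:335]=1
f=w&(W[...,2]>.135)&(W[...,2]<.2)
for v in range(120,205,3):
    Q=W[v][f[v]]
    if len(Q):print(v,len(Q),Q.mean(0).round(4),np.ptp(Q[:,1]).round(3),Q[:,2].max().round(3))
for nm,a in (("press",(375,190,480,240)),("cab",(335,238,425,310)),("all",(130,130,540,310))):
    Q=W[a[1]:a[3],a[0]:a[2]].reshape(-1,3);Q=Q[(Q[:,2]>.1)];print(nm,Q.min(0).round(3),Q.max(0).round(3))
a=cv2.resize(p[135:285,195:335],None,fx=4,fy=4,interpolation=cv2.INTER_CUBIC);cv2.imwrite("pics/c1.png",a)
E
```

```text
bench z [0.4768354  0.1649017  0.00244739] [0.32749512 0.41502094 0.0011517 ]
blue 179 top [0.5227 0.3238 0.0919] [0.509 0.306 0.083] [0.537 0.342 0.098] ((522.9805297851562, 324.1747131347656), (35.553077697753906, 26.49270248413086), 88.32850646972656)
  flange 202 [0.485 0.274 0.013] [0.54  0.376 0.048] ((512.7982788085938, 325.1279602050781), (101.19237518310547, 49.824615478515625), 86.74412536621094)
yellow 179 top [0.6446 0.3112 0.0916] [0.63  0.293 0.082] [0.664 0.331 0.098] ((646.130615234375, 311.6004638671875), (36.601348876953125, 29.84739112854004), 81.56768798828125)
  flange 199 [0.604 0.27  0.013] [0.695 0.383 0.046] ((641.7337646484375, 331.3619689941406), (128.74981689453125, 64.07711029052734), 68.51551055908203)
red 189 top [0.4069 0.3527 0.0919] [0.391 0.334 0.083] [0.424 0.372 0.098] ((407.2144775390625, 352.9995422363281), (35.66201400756836, 27.61666488647461), 75.77238464355469)
  flange 132 [0.365 0.319 0.012] [0.426 0.392 0.05 ] ((396.8798522949219, 355.91448974609375), (64.8966293334961, 49.71767044067383), 75.41954040527344)
132 15 [0.6825 0.1414 0.1629] 
[... 360 characters left out ...]
.1385 0.1577] 0.007 0.16
162 4 [0.6136 0.1385 0.1554] 0.007 0.156
165 5 [0.6063 0.1374 0.1566] 0.009 0.158
168 5 [0.5999 0.1374 0.1542] 0.009 0.155
171 5 [0.5923 0.1375 0.1563] 0.009 0.158
174 4 [0.5853 0.1365 0.1562] 0.007 0.159
177 4 [0.5785 0.1365 0.1557] 0.007 0.158
180 4 [0.5716 0.1366 0.1554] 0.007 0.157
183 5 [0.5645 0.1355 0.1557] 0.009 0.161
186 5 [0.5577 0.1356 0.1552] 0.009 0.159
189 5 [0.5508 0.1357 0.1549] 0.009 0.157
192 4 [0.5439 0.1346 0.1548] 0.007 0.156
195 4 [0.537  0.1347 0.1547] 0.007 0.156
198 5 [0.5289 0.1338 0.161 ] 0.009 0.166
press [ 0.313 -0.184  0.101] [0.551 0.171 1.294]
cab [ 0.284 -0.109  0.1  ] [0.437 0.171 1.294]
all [ 0.284 -0.225  0.1  ] [0.693 0.425 1.294]
```

View pics/c1.png

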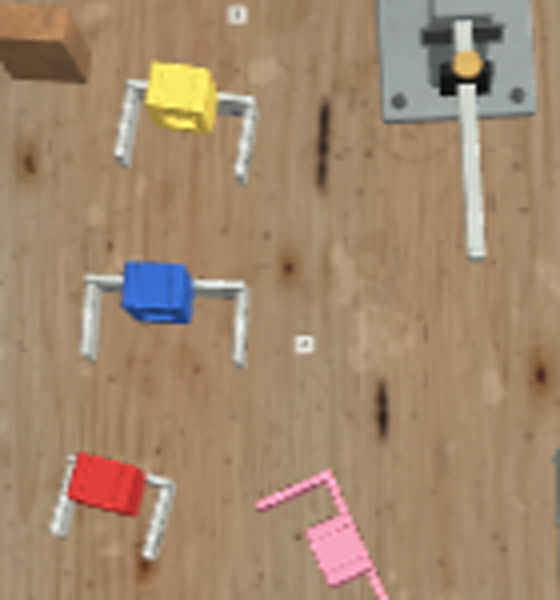

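The crop confirms yaws of about −3° (blue), −8° (yellow) and −14.5° (red). The bar yaw is about +3°, with its tip near x=0.527 and the stop's front face near x≈0.627. Next I raise and swing over the press.

play_rows(commands="0 0 1 0 0 0;0 0 1 0 0 0;0 0 1 0 0 0;0 0 1 0 0 0;0 0 1 0 0 0;0 0 1 0 0 0;0.8 0.8 1 0 0 0;0.8 0.9 1 0 0 -0.2;0.8 0.9 0 0 0 -0.2;0.8 0.9 0 0 0 -0.2;0.8 0.9 0 0 0 -0.2;0.8 0.9 0 0 0 -0.2;0.8 1 0 0 0 -0.2;0.8 1 0 0 0 -0.2;0.8 1 0 0 0 -0.2;0.8 1 0 0 0 -0.2;0.5 1 0 0 0 -0.2;0 1 0 0 0 -0.2;0 1 0 0 0 -0.2;0 1 0 0 0 -0.2", grip=70)

```text
time_s: 2.1
tcp_pos: [0.4948, -0.1768, 0.4619]
ee_rot: [[-1.0, -0.003, -0.001], [-0.003, 1.0, 0.0], [0.001, 0.0, -1.0]]
wrist_force: [-0.3, 0.0, -0.0]
gripper_width: 0.807
gripper_force: 0.0
```

play_rows(commands="0 1 0 0 0 0;0 1 0 0 0 0;0 1 0 0 0 0;0 1 0 0 0 0;0 1 0 0 0 0;0 1 0 0 0 0;0 1 0 0 0 0;0 1 0 0 0 0;0 1 0 0 0 0;0 1 -0.5 0 0 0;0 1 -1 0 0 0;0.2 1 -1 0 0 -0.1;0.2 1 -1 0 0 -0.1;0.2 1 -1 0 0 -0.15;0.2 1 -1 0 0 0;0.13 1 -1 0 0 0;0 0.7 -1 0 0 0;0 0 -1 0 0 0;0 0 -1 0 0 0;0 0 0 0 0 0")

```text
time_s: 4.1
tcp_pos: [0.52, 0.321, 0.1721]
ee_rot: [[-0.999, 0.049, -0.009], [0.049, 0.999, -0.007], [0.009, -0.007, -1.0]]
wrist_force: [-1.1, -1.0, -0.6]
gripper_width: 0.805
gripper_force: 0.0
```

play_rows(commands="0 0 -0.8 0 0 0;0 0 -0.8 0 0 0;0 0 -0.8 0 0 0;0 0 -0.6 0 0 0;0 0 -0.5 0 0 0;0 0 -0.3 0 0 0;0 0 0 0 0 0;0 0 0 0 0 0")

```text
time_s: 4.9
tcp_pos: [0.5235, 0.3234, 0.0648]
ee_rot: [[-0.999, 0.048, 0.002], [0.048, 0.999, 0.001], [-0.001, 0.001, -1.0]]
wrist_force: [-0.8, -0.5, 0.4]
gripper_width: 0.809
gripper_force: 0.0
```

play_rows(commands="0 0 0 0 0 0;0 0 0 0 0 0;0 0 0 0 0 0;0 0 0 0 0 0;0 0 0 0 0 0;0 0 0 0 0 0;0 0 0 0 0 0", grip=20)

```text
time_s: 5.6
tcp_pos: [0.5229, 0.3232, 0.0638]
ee_rot: [[-0.999, 0.049, 0.001], [0.049, 0.999, 0.001], [-0.001, 0.001, -1.0]]
wrist_force: [0.6, 1.4, 0.6]
gripper_width: 0.41
gripper_force: 30.0
```

```bash
python3 - <<'E'
from h import *
p,d=cams.capture("side");cv2.imwrite("pics/s2.png",cv2.resize(p[190:340,170:350],None,fx=4,fy=4,interpolation=cv2.INTER_CUBIC))
s=r.sense();print(s["tcp_pos"],s["wrist_force"],s["moment"],s["gripper_width"]*87)
E
```

```text
[0.52291276 0.32316944 0.06373704] [-1.04763565  0.24922232  1.44413019] [ 0.23228461  0.03742414 -0.00871394] 35.637053519357494
```

View pics/s2.png

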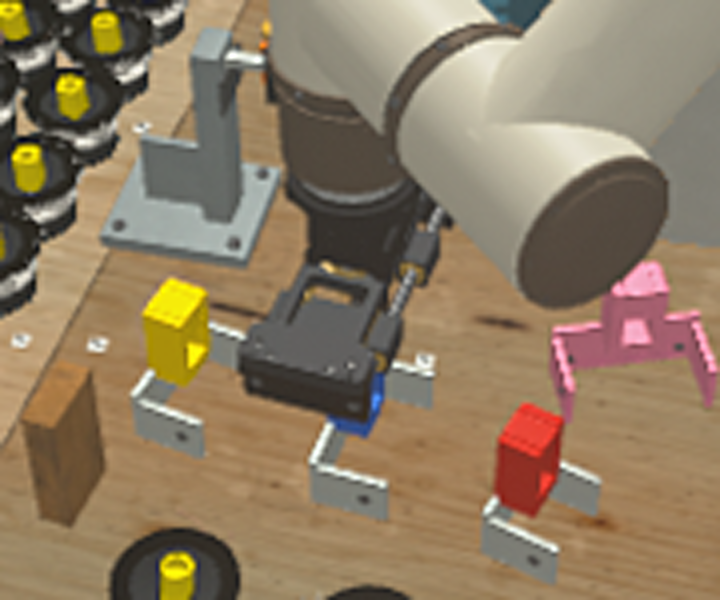

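Gripper closed to 35.6 mm on the blue head, with red and yellow untouched. Now lift and carry it to just in front of the tip.

play_rows(commands="0 0 0.5 0 0 0;0 0 1 0 0 0;0 0 1 0 0 0;0 0 1 0 0 0;-0.2 0 1 0 0 0;-0.3 -0.5 0 0 0 0.1;-0.3 -1 0 0 0 0.1;-0.3 -1 0 0 0 0.1;-0.3 -1 0 0 0 0.1;-0.3 -1 0 0 0 0.1;-0.1 -1 0 0 0 0.1;0 -0.6 0 0 0 0.1;0 -0.3 -0.3 0 0 0;0 0 -0.5 0 0 0;0 0 -0.4 0 0 0;0 0 0 0 0 0;0 0 0 0 0 0;0 0 0 0 0 0;0 0 0 0 0 0")

```text
time_s: 7.55
tcp_pos: [0.4691, 0.1313, 0.163]
ee_rot: [[-0.998, -0.057, 0.001], [-0.057, 0.998, 0.001], [-0.001, 0.001, -1.0]]
wrist_force: [-1.2, 0.2, -1.5]
gripper_width: 0.412
gripper_force: 30.0
```

```bash
python3 - <<'E'
from h import *
s=r.sense();print(s["tcp_pos"],np.round(s["ee_rot"],3).tolist(),s["wrist_force"],s["moment"],s["gripper_width"]*87)
p,d=cams.capture("side");cv2.imwrite("pics/s3.png",cv2.resize(p[180:300,170:330],None,fx=5,fy=5,interpolation=cv2.INTER_CUBIC))
W=cloud("side",d);hsv=cv2.cvtColor(p,cv2.COLOR_BGR2HSV);m=(abs(hsv[...,0].astype(int)-115)<14)&(hsv[...,1]>140)&(W[...,2]>.05)&(W[...,0]<.6)&(W[...,1]>0.08)
print(m.sum(),W[m].min(0),W[m].max(0))
E
```

```text
[0.46906765 0.13125682 0.16303523] [[-0.998, -0.057, 0.001], [-0.057, 0.998, 0.001], [-0.001, 0.001, -1.0]] [-1.22704555  0.19734094 -1.48276192] [-0.04353275 -0.02052569 -0.0095817 ] 35.88010666083014
61 [0.29238562 0.11965364 0.13644512] [0.50308228 1.07773462 0.95765696]
```

View pics/s3.png

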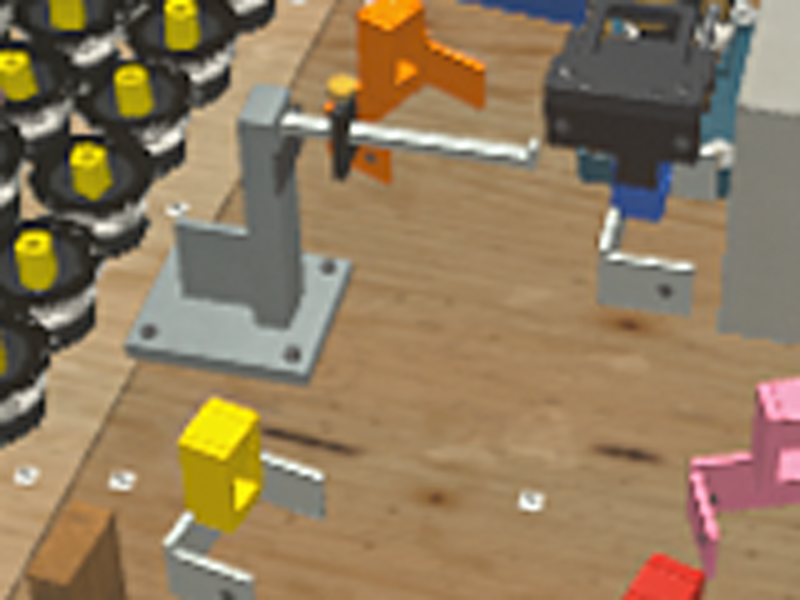

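play_rows(commands="0 0 -0.08 0 0 0;0.3 0.016 0 0 0 0;0.3 0.016 0 0 0 0;0.3 0.016 0 0 0 0;0.3 0.016 0 0 0 0;0.3 0.016 0 0 0 0;0.3 0.016 0 0 0 0;0 0 0 0 0 0")

```text
time_s: 8.4
tcp_pos: [0.5241, 0.1339, 0.1599]
ee_rot: [[-0.998, -0.056, 0.0], [-0.056, 0.998, -0.0], [-0.0, -0.0, -1.0]]
wrist_force: [-0.2, 0.1, -1.9]
gripper_width: 0.408
gripper_force: 30.0
```

play_rows(commands="0.2 0.01 0 0 0 0;0.3 0.016 0 0 0 0;0.3 0.016 0 0 0 0;0.3 0.016 0 0 0 0;0.2 0.01 0 0 0 0;0 0 0 0 0 0;0 0 0 0 0 0")

```text
time_s: 9.1
tcp_pos: [0.5616, 0.1357, 0.1599]
ee_rot: [[-0.998, -0.056, -0.001], [-0.056, 0.998, -0.0], [0.001, -0.0, -1.0]]
wrist_force: [-0.3, -0.5, -1.9]
gripper_width: 0.411
gripper_force: 30.0
```

play_rows(commands="0 0 -0.1 0 0 0;0 0 -0.1 0 0 0;0 0 -0.04 0 0 0;0 0 0 0 0 0;0 0 0 0 0 0")

```text
time_s: 9.6
tcp_pos: [0.5617, 0.1358, 0.153]
ee_rot: [[-0.998, -0.056, 0.0], [-0.056, 0.998, -0.0], [-0.0, -0.0, -1.0]]
wrist_force: [0.4, 0.0, -1.8]
gripper_width: 0.408
gripper_force: 30.0
```

play_rows(commands="0 0 -0.03 0 0 0;0 0 -0.03 0 0 0;0 0 0 0 0 0;0 0 0 0 0 0")

```text
time_s: 10.0
tcp_pos: [0.5617, 0.1358, 0.1511]
ee_rot: [[-0.998, -0.056, -0.0], [-0.056, 0.998, -0.0], [0.0, -0.0, -1.0]]
wrist_force: [0.6, 0.5, -2.2]
gripper_width: 0.411
gripper_force: 30.0
```

play_rows(commands="0 0 -0.03 0 0 0;0 0 -0.03 0 0 0;0 0 0 0 0 0;0 0 0 0 0 0")

```text
time_s: 10.4
tcp_pos: [0.5619, 0.1358, 0.1507]
ee_rot: [[-0.998, -0.057, 0.001], [-0.057, 0.998, 0.0], [-0.001, 0.0, -1.0]]
wrist_force: [-3.5, 0.8, 5.4]
gripper_width: 0.411
gripper_force: 30.0
```

play_rows(commands="0 0 0.025 0 0 0;0.2 0.011 0 0 0 0;0.3 0.016 0 0 0 0;0.3 0.016 0 0 0 0;0.3 0.016 0 0 0 0;0.2 0.011 0 0 0 0;0 0 0 0 0 0;0 0 0 0 0 0")

```text
time_s: 11.2
tcp_pos: [0.6028, 0.1379, 0.1507]
ee_rot: [[-0.998, -0.056, 0.003], [-0.056, 0.998, 0.0], [-0.003, -0.0, -1.0]]
wrist_force: [0.3, -0.4, 4.7]
gripper_width: 0.41
gripper_force: 30.0
```

play_rows(commands="0.05 0.003 0.03 0 0 0;0.05 0.003 0 0 0 0;0.05 0.003 0 0 0 0;0.05 0.003 0 0 0 0;0 0 0 0 0 0")

```text
time_s: 11.7
tcp_pos: [0.607, 0.1383, 0.1508]
ee_rot: [[-0.998, -0.056, 0.0], [-0.056, 0.998, 0.0], [-0.0, 0.0, -1.0]]
wrist_force: [-0.9, -0.3, 2.5]
gripper_width: 0.409
gripper_force: 30.0
```

play_rows(commands="0.03 0.0016 0 0 0 0;0.03 0.0016 0 0 0 0;0 0 0 0 0 0")

```text
time_s: 12.0
tcp_pos: [0.6086, 0.1384, 0.1508]
ee_rot: [[-0.998, -0.056, 0.0], [-0.056, 0.998, 0.0], [-0.0, 0.0, -1.0]]
wrist_force: [-0.9, 0.1, 0.9]
gripper_width: 0.411
gripper_force: 30.0
```

play_rows(commands="0.04 0.002 0 0 0 0;0.04 0.002 0 0 0 0;0 0 0 0 0 0")

```text
time_s: 12.3
tcp_pos: [0.6112, 0.1385, 0.1508]
ee_rot: [[-0.998, -0.056, 0.0], [-0.056, 0.998, 0.0], [-0.0, 0.0, -1.0]]
wrist_force: [-1.0, -0.1, 0.2]
gripper_width: 0.409
gripper_force: 30.0
```

play_rows(commands="0.04 0.002 0 0 0 0;0.03 0.0016 0 0 0 0;0 0 0 0 0 0")

```text
time_s: 12.6
tcp_pos: [0.6132, 0.1386, 0.1508]
ee_rot: [[-0.998, -0.056, 0.0], [-0.056, 0.998, 0.0], [-0.0, 0.0, -1.0]]
wrist_force: [-1.1, 0.1, -0.3]
gripper_width: 0.408
gripper_force: 30.0
```

play_rows(commands="0.03 0.0016 0 0 0 0;0.02 0.001 0 0 0 0;0 0 0 0 0 0")

```text
time_s: 12.9
tcp_pos: [0.6137, 0.1386, 0.1508]
ee_rot: [[-0.998, -0.056, -0.002], [-0.056, 0.998, -0.0], [0.002, -0.0, -1.0]]
wrist_force: [-3.8, 0.9, 0.6]
gripper_width: 0.409
gripper_force: 30.0
```

play_rows(commands="0.03 0.0016 0 0 0 0;0.02 0.001 0 0 0 0;0 0 0 0 0 0")

```text
time_s: 13.2
tcp_pos: [0.6137, 0.1386, 0.1508]
ee_rot: [[-0.998, -0.056, -0.005], [-0.056, 0.998, -0.001], [0.005, -0.001, -1.0]]
wrist_force: [-7.2, 1.9, 3.3]
gripper_width: 0.412
gripper_force: 30.0
```

play_rows(commands="0.03 0.0016 0.01 0 0 0;0.02 0.001 0.01 0 0 0;0 0 0 0 0 0;0 0 0 0 0 0")

```text
time_s: 13.6
tcp_pos: [0.6138, 0.1386, 0.1508]
ee_rot: [[-0.998, -0.056, -0.008], [-0.056, 0.998, -0.001], [0.008, -0.001, -1.0]]
wrist_force: [-10.4, 2.4, 4.3]
gripper_width: 0.413
gripper_force: 30.0
```

play_rows(commands="0 0 0 0 0 0;0 0 0 0 0 0;0 0 0 0 0 0;0 0 0 0 0 0;0 0 0 0 0 0")

```text
time_s: 14.1
tcp_pos: [0.6137, 0.1385, 0.1508]
ee_rot: [[-0.998, -0.056, -0.008], [-0.056, 0.998, -0.001], [0.008, -0.001, -1.0]]
wrist_force: [-10.9, 1.8, 2.8]
gripper_width: 0.412
gripper_force: 30.0
```

play_rows(commands="-0.05 -0.0026 0 0 0 0;-0.05 -0.0026 0 0 0 0;0 0 0 0 0 0")

```text
time_s: 14.4
tcp_pos: [0.6137, 0.1386, 0.1509]
ee_rot: [[-0.998, -0.056, -0.002], [-0.056, 0.998, -0.0], [0.002, -0.0, -1.0]]
wrist_force: [-4.8, 0.5, -2.5]
gripper_width: 0.414
gripper_force: 30.0
```

play_rows(commands="0 0 0 0 0 0;0 0 0 0 0 0;0 0 0 0 0 0;0 0 0 0 0 0", grip=62)

```text
time_s: 14.8
tcp_pos: [0.6152, 0.1387, 0.152]
ee_rot: [[-0.998, -0.056, 0.002], [-0.056, 0.998, 0.0], [-0.002, 0.0, -1.0]]
wrist_force: [-0.2, 0.1, 0.4]
gripper_width: 0.671
gripper_force: 0.0
```

play_rows(commands="0 0 0.2 0 0 0;0 0 0.4 0 0 0;0 0 0.8 0 0 0;0 0 1 0 0 0;0 0.5 0.6 0 0 0;0.1 1 0 0 0 -0.2;0.2 1 0 0 0 -0.3;0.2 1 0 0 0 -0.3;0.2 1 0 0 0 -0.3;0.2 1 0 0 0 -0.2;0.1 0.3 0 0 0 -0.1;0 0 0 0 0 0;0 0 0 0 0 0")

```text
time_s: 16.1
tcp_pos: [0.6445, 0.312, 0.2421]
ee_rot: [[-0.988, 0.153, 0.0], [0.153, 0.988, -0.0], [-0.0, -0.0, -1.0]]
wrist_force: [-0.4, 0.8, -0.3]
gripper_width: 0.715
gripper_force: 0.0
```

```bash
python3 - <<'E'
from h import *
s=r.sense();print(s["time_s"],s["tcp_pos"],np.round(s["ee_rot"],3).tolist(),s["wrist_force"])
p,d=cams.capture("side");q,e=cams.capture("top")
a=cv2.resize(p[180:300,170:330],None,fx=3.5,fy=3.5,interpolation=cv2.INTER_CUBIC)[:,:400]
b=cv2.resize(q[120:240,190:340],None,fx=3.5,fy=3.5,interpolation=cv2.INTER_CUBIC)[:420,-400:]
cv2.imwrite("pics/s4.png",np.hstack([a,b]))
E
```

```text
16.1 [0.64447417 0.3119534  0.24212381] [[-0.988, 0.153, 0.0], [0.153, 0.988, -0.0], [-0.0, -0.0, -1.0]] [-0.37712568  0.80235851 -0.28137239]
```

View pics/s4.png

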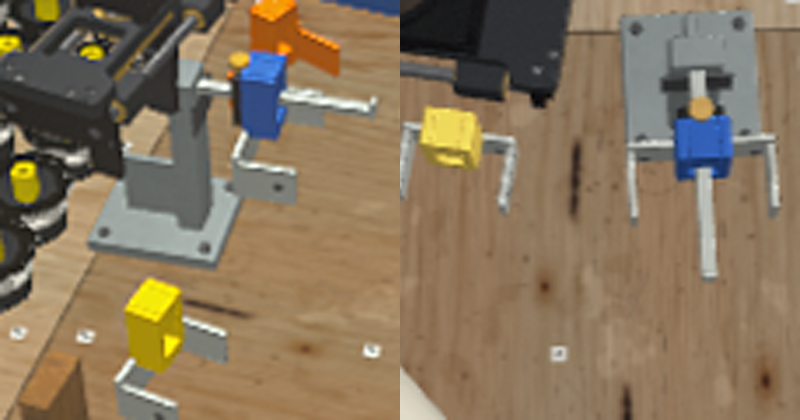

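Blue hangs square against the stop, and its stop contact is at TCP x=0.6137. Now descend on yellow.

play_rows(commands="0 0 -0.6 0 0 0;0 0 -1 0 0 0;0 0 -1 0 0 0;0 0 -1 0 0 0;0 0 -0.9 0 0 0;0 0 -0.7 0 0 0;0 0 -0.5 0 0 0;0 0 -0.25 0 0 0;0 0 0 0 0 0;0 0 0 0 0 0")

```text
time_s: 17.2
tcp_pos: [0.6453, 0.3129, 0.0644]
ee_rot: [[-0.988, 0.153, 0.002], [0.153, 0.988, 0.001], [-0.002, 0.001, -1.0]]
wrist_force: [0.5, -0.4, 0.7]
gripper_width: 0.713
gripper_force: 0.0
```

play_rows(commands="0 0 0 0 0 0;0 0 0 0 0 0;0 0 0 0 0 0;0 0 0 0 0 0;0 0 0 0 0 0;0 0 0 0 0 0", grip=20)

```text
time_s: 17.8
tcp_pos: [0.6446, 0.3128, 0.0634]
ee_rot: [[-0.988, 0.153, 0.0], [0.153, 0.988, 0.0], [-0.0, 0.0, -1.0]]
wrist_force: [0.3, 1.2, 1.7]
gripper_width: 0.408
gripper_force: 30.0
```

play_rows(commands="0 0 0.5 0 0 0;0 0 1 0 0 0;0 0 1 0 0 0;-0.3 0 1 0 0 0;-0.6 0 1 0 0 0.1;-1 0 0.05 0 0 0.1;-1 0 0 0 0 0.1;-1 -0.4 0 0 0 0.2;-0.9 -0.8 0 0 0 0.2;-0.6 -1 0 0 0 0.2;-0.3 -1 0 0 0 0.2;-0.15 -1 0 0 0 0.2;0 -1 -0.2 0 0 0.1;0 -0.6 -0.5 0 0 0;0 -0.25 -0.4 0 0 0;0 0 -0.2 0 0 0;0 0 0 0 0 0;0 0 0 0 0 0;0 0 0 0 0 0")

```text
time_s: 19.7
tcp_pos: [0.4696, 0.132, 0.1613]
ee_rot: [[-0.998, -0.057, 0.001], [-0.057, 0.998, 0.001], [-0.001, 0.001, -1.0]]
wrist_force: [-0.9, -0.2, -2.5]
gripper_width: 0.406
gripper_force: 30.0
```

play_rows(commands="0 0 -0.05 0 0 0;0.3 0.014 0 0 0 0;0.3 0.014 0 0 0 0;0.3 0.014 0 0 0 0;0.3 0.014 0 0 0 0;0.3 0.014 0 0 0 0;0.3 0.014 0 0 0 0;0 0 0 0 0 0")

```text
time_s: 20.5
tcp_pos: [0.5243, 0.1338, 0.1589]
ee_rot: [[-0.998, -0.056, 0.0], [-0.056, 0.998, -0.0], [-0.0, -0.0, -1.0]]
wrist_force: [-0.4, -0.1, -1.6]
gripper_width: 0.413
gripper_force: 30.0
```

play_rows(commands="0.3 0.014 0 0 0 0;0.3 0.014 0 0 0 0;0.25 0.012 0 0 0 0;0.1 0.005 0 0 0 0;0 0 -0.1 0 0 0;0 0 -0.1 0 0 0;0 0 -0.05 0 0 0;0 0 0 0 0 0;0 0 0 0 0 0")

```text
time_s: 21.4
tcp_pos: [0.5514, 0.135, 0.1516]
ee_rot: [[-0.998, -0.056, -0.0], [-0.056, 0.998, -0.0], [0.0, -0.0, -1.0]]
wrist_force: [-0.0, 0.3, -1.6]
gripper_width: 0.411
gripper_force: 30.0
```

play_rows(commands="0.1 0.005 -0.03 0 0 0;0.1 0.005 -0.03 0 0 0;0 0 0 0 0 0;0 0 0 0 0 0")

```text
time_s: 21.8
tcp_pos: [0.5582, 0.1354, 0.1504]
ee_rot: [[-0.998, -0.056, 0.001], [-0.056, 0.998, 0.0], [-0.002, 0.0, -1.0]]
wrist_force: [0.3, -1.0, 1.2]
gripper_width: 0.413
gripper_force: 30.0
```

play_rows(commands="0.15 0.008 0 0 0 0;0.15 0.008 0 0 0 0;0.15 0.008 0 0 0 0;0.15 0.008 0 0 0 0;0.1 0.005 0 0 0 0;0 0 0 0 0 0")

```text
time_s: 22.4
tcp_pos: [0.5794, 0.1364, 0.1503]
ee_rot: [[-0.998, -0.056, 0.001], [-0.056, 0.998, -0.0], [-0.001, -0.0, -1.0]]
wrist_force: [-2.3, -0.1, 4.8]
gripper_width: 0.413
gripper_force: 30.0
```

play_rows(commands="0.03 0.0016 0 0 0 0;0.02 0.001 0 0 0 0;0 0 0 0 0 0")

```text
time_s: 22.7
tcp_pos: [0.5803, 0.1365, 0.1503]
ee_rot: [[-0.998, -0.056, 0.0], [-0.056, 0.998, -0.0], [-0.0, -0.0, -1.0]]
wrist_force: [-3.1, -0.1, 5.5]
gripper_width: 0.409
gripper_force: 30.0
```

play_rows(commands="0.03 0.0016 0 0 0 0;0.02 0.001 0 0 0 0;0 0 0 0 0 0")

```text
time_s: 23.0
tcp_pos: [0.5818, 0.1365, 0.1503]
ee_rot: [[-0.998, -0.056, 0.0], [-0.056, 0.998, -0.0], [-0.0, -0.0, -1.0]]
wrist_force: [-3.1, 0.1, 5.4]
gripper_width: 0.413
gripper_force: 30.0
```

play_rows(commands="0.03 0.0016 0.02 0 0 0;0.02 0.001 0.015 0 0 0;0 0 0 0 0 0")

```text
time_s: 23.3
tcp_pos: [0.5834, 0.1367, 0.1504]
ee_rot: [[-0.998, -0.056, 0.0], [-0.056, 0.998, 0.0], [-0.0, 0.0, -1.0]]
wrist_force: [-0.2, -0.8, -0.2]
gripper_width: 0.414
gripper_force: 30.0
```

play_rows(commands="0.03 0.0016 0 0 0 0;0.02 0.001 0 0 0 0;0 0 0 0 0 0")

```text
time_s: 23.6
tcp_pos: [0.5847, 0.1368, 0.1504]
ee_rot: [[-0.998, -0.056, -0.0], [-0.056, 0.998, 0.0], [0.0, 0.0, -1.0]]
wrist_force: [0.3, -0.8, -2.8]
gripper_width: 0.405
gripper_force: 30.0
```

play_rows(commands="0.03 0.0016 0 0 0 0;0.02 0.001 0 0 0 0;0 0 0 0 0 0")

```text
time_s: 23.9
tcp_pos: [0.5857, 0.1368, 0.1504]
ee_rot: [[-0.998, -0.056, -0.001], [-0.056, 0.998, -0.0], [0.001, -0.0, -1.0]]
wrist_force: [-1.0, 0.6, -2.8]
gripper_width: 0.413
gripper_force: 30.0
```

play_rows(commands="0.03 0.0016 -0.01 0 0 0;0.02 0.001 0 0 0 0;0 0 0 0 0 0")

```text
time_s: 24.2
tcp_pos: [0.5857, 0.1367, 0.1504]
ee_rot: [[-0.998, -0.056, -0.004], [-0.056, 0.998, -0.001], [0.004, -0.001, -1.0]]
wrist_force: [-5.4, 0.7, 1.1]
gripper_width: 0.41
gripper_force: 30.0
```

play_rows(commands="0.03 0.0016 0 0 0 0;0.02 0.001 0 0 0 0;0 0 0 0 0 0")

```text
time_s: 24.5
tcp_pos: [0.5857, 0.1367, 0.1504]
ee_rot: [[-0.998, -0.056, -0.007], [-0.056, 0.998, -0.001], [0.007, -0.001, -1.0]]
wrist_force: [-9.7, 0.7, 3.6]
gripper_width: 0.415
gripper_force: 30.0
```

play_rows(commands="0.015 0.001 0.01 0 0 0;0 0 0 0 0 0;0 0 0 0 0 0;0 0 0 0 0 0;0 0 0 0 0 0;0 0 0 0 0 0;0 0 0 0 0 0")

```text
time_s: 25.2
tcp_pos: [0.5857, 0.1367, 0.1504]
ee_rot: [[-0.998, -0.056, -0.008], [-0.056, 0.998, -0.001], [0.008, -0.001, -1.0]]
wrist_force: [-10.1, 1.5, 3.5]
gripper_width: 0.413
gripper_force: 30.0
```

play_rows(commands="-0.05 -0.0026 0 0 0 0;-0.05 -0.0026 0 0 0 0;0 0 0 0 0 0")

```text
time_s: 25.5
tcp_pos: [0.5857, 0.1367, 0.1505]
ee_rot: [[-0.998, -0.056, -0.002], [-0.056, 0.998, -0.0], [0.002, -0.0, -1.0]]
wrist_force: [-3.8, 0.4, -1.9]
gripper_width: 0.413
gripper_force: 30.0
```

play_rows(commands="0 0 0 0 0 0;0 0 0 0 0 0;0 0 0 0 0 0;0 0 0 0 0 0", grip=62)

```text
time_s: 25.9
tcp_pos: [0.5872, 0.1369, 0.1513]
ee_rot: [[-0.998, -0.056, 0.001], [-0.056, 0.998, 0.0], [-0.002, 0.0, -1.0]]
wrist_force: [-0.2, -0.1, 0.5]
gripper_width: 0.667
gripper_force: 0.0
```

play_rows(commands="0 0 0.2 0 0 0;0 0 0.4 0 0 0;0 0 0.8 0 0 0;0 0 1 0 0 0;-0.2 0.4 0.6 0 0 0;-0.8 0.9 0 0 0 -0.3;-0.8 0.9 0 0 0 -0.3;-0.8 0.9 0 0 0 -0.3;-0.8 0.9 0 0 0 -0.3;-0.8 0.9 0 0 0 -0.3;-0.8 0.9 0 0 0 -0.3;-0.7 0.9 -0.3 0 0 -0.25;-0.3 0.5 -0.7 0 0 0;0 0 -0.9 0 0 0;0 0 -0.5 0 0 0;0 0 0 0 0 0;0 0 0 0 0 0")

```text
time_s: 27.6
tcp_pos: [0.4071, 0.3534, 0.1701]
ee_rot: [[-0.969, 0.248, 0.001], [0.248, 0.969, 0.001], [-0.001, 0.001, -1.0]]
wrist_force: [-0.5, 0.5, 0.6]
gripper_width: 0.713
gripper_force: 0.0
```

```bash
python3 - <<'E'
from h import *
s=r.sense();print(s["time_s"],s["tcp_pos"],np.round(s["ee_rot"],3).tolist(),s["wrist_force"])
p,d=cams.capture("side");q,e=cams.capture("top")
a=cv2.resize(p[180:340,190:330],None,fx=3.5,fy=3.5,interpolation=cv2.INTER_CUBIC)[:,:400]
b=cv2.resize(q[120:280,190:340],None,fx=3.5,fy=3.5,interpolation=cv2.INTER_CUBIC)[:,-400:]
cv2.imwrite("pics/s5.png",np.hstack([a[:,:400],b]))
E
```

```text
27.6 [0.40708405 0.35336039 0.17012773] [[-0.969, 0.248, 0.001], [0.248, 0.969, 0.001], [-0.001, 0.001, -1.0]] [-0.50612021  0.48188152  0.62935351]
```

View pics/s5.png

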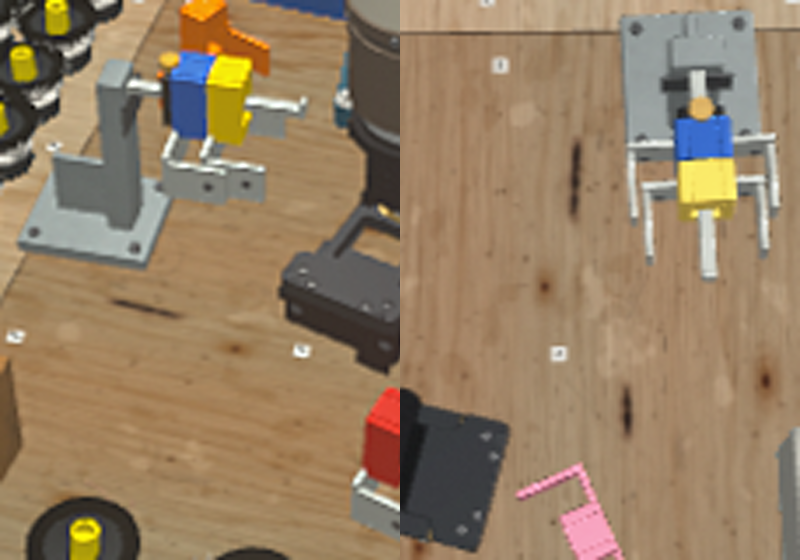

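Both brackets are nested and square. Grasp red.

play_rows(commands="0 0 -0.8 0 0 0;0 0 -0.9 0 0 0;0 0 -0.8 0 0 0;0 0 -0.6 0 0 0;0 0 -0.45 0 0 0;0 0 0 0 0 0;0 0 0 0 0 0")

```text
time_s: 28.4
tcp_pos: [0.4072, 0.3535, 0.0635]
ee_rot: [[-0.969, 0.249, 0.001], [0.249, 0.969, 0.001], [-0.001, 0.002, -1.0]]
wrist_force: [0.1, 1.0, 0.2]
gripper_width: 0.714
gripper_force: 0.0
```

play_rows(commands="0 0 0 0 0 0;0 0 0 0 0 0;0 0 0 0 0 0;0 0 0 0 0 0;0 0 0 0 0 0;0 0 0 0 0 0", grip=20)

```text
time_s: 29.0
tcp_pos: [0.4067, 0.3532, 0.0627]
ee_rot: [[-0.969, 0.248, 0.001], [0.248, 0.969, 0.001], [-0.0, 0.001, -1.0]]
wrist_force: [0.2, 0.9, 2.3]
gripper_width: 0.415
gripper_force: 30.0
```

play_rows(commands="0 0 0.5 0 0 0;0 0 1 0 0 0;0 0 1 0 0 0;0 0 1 0 0 0;0 -0.3 1 0 0 0.1;0.3 -0.8 0.05 0 0 0.2;0.3 -1 0 0 0 0.3;0.3 -1 0 0 0 0.3;0.3 -1 0 0 0 0.3;0.3 -1 0 0 0 0.3;0.3 -1 0 0 0 0.3;0.2 -0.8 -0.2 0 0 0.2;0.08 -0.4 -0.5 0 0 0.05;0 -0.1 -0.4 0 0 0;0 0 -0.2 0 0 0;0 0 0 0 0 0;0 0 0 0 0 0;0 0 0 0 0 0")

```text
time_s: 30.8
tcp_pos: [0.4692, 0.1315, 0.1604]
ee_rot: [[-0.998, -0.057, 0.001], [-0.057, 0.998, 0.001], [-0.001, 0.0, -1.0]]
wrist_force: [-0.4, -0.0, -1.0]
gripper_width: 0.414
gripper_force: 30.0
```

play_rows(commands="0 0 -0.04 0 0 0;0.3 0.015 0 0 0 0;0.3 0.015 0 0 0 0;0.3 0.015 0 0 0 0;0.3 0.015 0 0 0 0;0.3 0.015 0 0 0 0;0.3 0.015 0 0 0 0;0 0 0 0 0 0")

```text
time_s: 31.6
tcp_pos: [0.5242, 0.1336, 0.1584]
ee_rot: [[-0.998, -0.056, 0.0], [-0.056, 0.998, -0.0], [-0.0, -0.0, -1.0]]
wrist_force: [-0.2, 0.4, -0.7]
gripper_width: 0.411
gripper_force: 30.0
```

play_rows(commands="0.3 0.015 0 0 0 0;0.3 0.015 0 0 0 0;0.2 0.01 0 0 0 0;0.1 0.005 0 0 0 0;0 0 0 0 0 0;0 0 0 0 0 0")

```text
time_s: 32.2
tcp_pos: [0.5497, 0.1348, 0.1585]
ee_rot: [[-0.998, -0.056, -0.0], [-0.056, 0.998, -0.0], [0.0, -0.0, -1.0]]
wrist_force: [0.1, 0.3, -1.2]
gripper_width: 0.415
gripper_force: 30.0
```

play_rows(commands="0.08 0.004 -0.05 0 0 0;0 0 -0.1 0 0 0;0 0 -0.1 0 0 0;0 0 0 0 0 0;0 0 0 0 0 0")

```text
time_s: 32.7
tcp_pos: [0.5522, 0.135, 0.151]
ee_rot: [[-0.998, -0.056, -0.0], [-0.056, 0.998, -0.0], [0.0, -0.0, -1.0]]
wrist_force: [0.1, -0.5, -0.0]
gripper_width: 0.408
gripper_force: 30.0
```

play_rows(commands="0 0 -0.03 0 0 0;0 0 -0.03 0 0 0;0 0 0 0 0 0;0 0 0 0 0 0")

```text
time_s: 33.1
tcp_pos: [0.5524, 0.1351, 0.1497]
ee_rot: [[-0.998, -0.056, 0.0], [-0.056, 0.998, 0.0], [-0.0, 0.0, -1.0]]
wrist_force: [-0.8, -0.1, 1.0]
gripper_width: 0.409
gripper_force: 30.0
```

Resting on the bar at z=0.1497 as predicted. Creep toward the expected contact at 0.5577.

play_rows(commands="0.05 0.0026 0 0 0 0;0.04 0.002 0 0 0 0;0 0 0 0 0 0")

```text
time_s: 33.4
tcp_pos: [0.5552, 0.1351, 0.1497]
ee_rot: [[-0.998, -0.056, 0.0], [-0.056, 0.998, -0.0], [-0.0, -0.0, -1.0]]
wrist_force: [-2.0, -0.7, 3.0]
gripper_width: 0.415
gripper_force: 30.0
```

play_rows(commands="0.03 0.0016 0 0 0 0;0.03 0.0016 0 0 0 0;0 0 0 0 0 0")

```text
time_s: 33.7
tcp_pos: [0.5569, 0.1352, 0.1497]
ee_rot: [[-0.998, -0.056, 0.0], [-0.056, 0.998, -0.0], [-0.0, -0.0, -1.0]]
wrist_force: [-2.8, -0.8, 5.5]
gripper_width: 0.412
gripper_force: 30.0
```

play_rows(commands="0.03 0.0016 0 0 0 0;0.02 0.001 0 0 0 0;0 0 0 0 0 0")

```text
time_s: 34.0
tcp_pos: [0.5583, 0.1353, 0.1497]
ee_rot: [[-0.998, -0.056, 0.0], [-0.056, 0.998, -0.0], [-0.0, -0.0, -1.0]]
wrist_force: [-3.3, -0.5, 4.4]
gripper_width: 0.412
gripper_force: 30.0
```

play_rows(commands="0.03 0.0016 0.02 0 0 0;0.02 0.001 0 0 0 0;0 0 0 0 0 0")

```text
time_s: 34.3
tcp_pos: [0.5586, 0.1353, 0.1497]
ee_rot: [[-0.998, -0.056, -0.003], [-0.056, 0.998, -0.0], [0.003, -0.0, -1.0]]
wrist_force: [-5.6, 1.4, 5.0]
gripper_width: 0.414
gripper_force: 30.0
```

play_rows(commands="0.03 0.0016 0 0 0 0;0.02 0.001 0 0 0 0;0 0 0 0 0 0")

```text
time_s: 34.6
tcp_pos: [0.5586, 0.1353, 0.1497]
ee_rot: [[-0.998, -0.056, -0.006], [-0.056, 0.998, -0.001], [0.006, -0.001, -1.0]]
wrist_force: [-9.3, 1.8, 7.7]
gripper_width: 0.41
gripper_force: 30.0
```

play_rows(commands="0.01 0.0005 0.02 0 0 0;0.01 0.0005 0.02 0 0 0;0 0 0 0 0 0")

```text
time_s: 34.9
tcp_pos: [0.5586, 0.1353, 0.1498]
ee_rot: [[-0.998, -0.056, -0.007], [-0.056, 0.998, -0.001], [0.008, -0.001, -1.0]]
wrist_force: [-9.4, 2.0, 4.1]
gripper_width: 0.408
gripper_force: 30.0
```

play_rows(commands="0 0 0 0 0 0;0 0 0 0 0 0;0 0 0 0 0 0;0 0 0 0 0 0;0 0 0 0 0 0;0 0 0 0 0 0")

```text
time_s: 35.5
tcp_pos: [0.5586, 0.1352, 0.1497]
ee_rot: [[-0.998, -0.056, -0.008], [-0.056, 0.998, -0.001], [0.008, -0.001, -1.0]]
wrist_force: [-9.4, 1.8, 4.3]
gripper_width: 0.41
gripper_force: 30.0
```

play_rows(commands="-0.05 -0.0026 0 0 0 0;-0.05 -0.0026 0 0 0 0;0 0 0 0 0 0")

```text
time_s: 35.8
tcp_pos: [0.5586, 0.1353, 0.1503]
ee_rot: [[-0.998, -0.056, -0.001], [-0.056, 0.998, -0.0], [0.001, -0.0, -1.0]]
wrist_force: [-1.0, 0.5, -1.2]
gripper_width: 0.412
gripper_force: 30.0
```

play_rows(commands="0 0 0 0 0 0;0 0 0 0 0 0;0 0 0 0 0 0;0 0 0 0 0 0", grip=62)

```text
time_s: 36.2
tcp_pos: [0.5593, 0.1354, 0.1514]
ee_rot: [[-0.998, -0.056, 0.001], [-0.056, 0.998, 0.0], [-0.001, 0.0, -1.0]]
wrist_force: [0.2, -0.0, -0.0]
gripper_width: 0.674
gripper_force: 0.0
```

play_rows(commands="0 0 0.2 0 0 0;0 0 0.4 0 0 0;0 0 0.8 0 0 0;0 0 1 0 0 0;-0.3 0.6 0.6 0 0 0;-0.8 0.9 0 0 0 0;-0.8 0.9 0 0 0 0;-0.8 0.9 0 0 0 0;-0.5 0.9 0 0 0 0;-0.4 0.5 0 0 0 0;0 0 0 0 0 0;0 0 0 0 0 0;0 0 0 0 0 0")

```text
time_s: 37.5
tcp_pos: [0.4513, 0.2759, 0.2417]
ee_rot: [[-0.998, -0.056, 0.001], [-0.056, 0.998, 0.0], [-0.001, 0.0, -1.0]]
wrist_force: [0.3, -0.0, -0.1]
gripper_width: 0.71
gripper_force: 0.0
```

```bash
python3 - <<'E'
from h import *
s=r.sense();print(s["time_s"],s["tcp_pos"],s["wrist_force"])
p,d=cams.capture("side");q,e=cams.capture("top")
a=cv2.resize(p[190:270,200:290],None,fx=4.4,fy=4.4,interpolation=cv2.INTER_CUBIC)
b=cv2.resize(q[130:210,265:355],None,fx=4.4,fy=4.4,interpolation=cv2.INTER_CUBIC)
cv2.imwrite("pics/s6.png",np.hstack([a,b]))
E
```

```text
37.5 [0.45130137 0.27590905 0.24165335] [ 0.28024304 -0.00376267 -0.11097896]
```

View pics/s6.png

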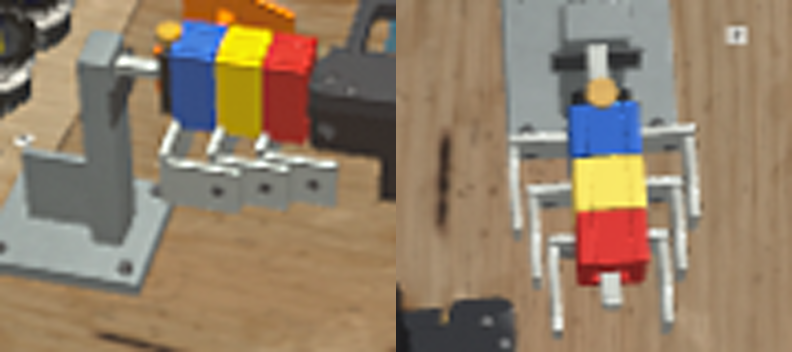

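All three are nested and square with no visible gap. The net push on red may have been nearer 8 N once bar friction is subtracted, so I'll regrasp red and lean again slightly firmer, still well under the stop's 18 N slip.

play_rows(commands="0.4 -0.5 0 0 0 0;0.5 -0.9 0 0 0 0;0.8 -0.9 0 0 0 0;0.8 -0.9 0 0 0 0;0.7 -0.9 0 0 0 0;0.38 -0.59 -0.5 0 0 0;0 0 -0.8 0 0 0;0 0 -0.8 0 0 0;0 0 -0.5 0 0 0;0 0 -0.3 0 0 0;0 0 -0.12 0 0 0;0 0 0 0 0 0;0 0 0 0 0 0")

```text
time_s: 38.9
tcp_pos: [0.5589, 0.1358, 0.1515]
ee_rot: [[-0.998, -0.056, 0.002], [-0.056, 0.998, 0.001], [-0.002, 0.001, -1.0]]
wrist_force: [-1.1, -0.2, 0.6]
gripper_width: 0.714
gripper_force: 0.0
```

play_rows(commands="0 -0.01 -0.02 0 0 0;0 0 0 0 0 0;0 0 0 0 0 0;0 0 0 0 0 0;0 0 0 0 0 0;0 0 0 0 0 0", grip=20)

```text
time_s: 39.5
tcp_pos: [0.5583, 0.1354, 0.1501]
ee_rot: [[-0.998, -0.056, 0.0], [-0.056, 0.998, 0.0], [-0.0, 0.0, -1.0]]
wrist_force: [-0.1, -0.5, 1.8]
gripper_width: 0.412
gripper_force: 30.0
```

play_rows(commands="0.05 0.0026 0 0 0 0;0.05 0.0026 0 0 0 0;0 0 0 0 0 0")

```text
time_s: 39.8
tcp_pos: [0.5584, 0.1353, 0.1501]
ee_rot: [[-0.998, -0.056, -0.006], [-0.056, 0.998, -0.001], [0.006, -0.001, -1.0]]
wrist_force: [-10.0, 2.6, 7.7]
gripper_width: 0.408
gripper_force: 30.0
```

play_rows(commands="0.015 0 0.02 0 0 0;0.01 0 0.02 0 0 0;0 0 0 0 0 0")

```text
time_s: 40.1
tcp_pos: [0.5584, 0.1352, 0.1502]
ee_rot: [[-0.998, -0.056, -0.008], [-0.056, 0.998, -0.001], [0.008, -0.001, -1.0]]
wrist_force: [-9.5, 2.1, 3.7]
gripper_width: 0.411
gripper_force: 30.0
```

play_rows(commands="0 0 0 0 0 0;0 0 0 0 0 0;0 0 0 0 0 0;0 0 0 0 0 0;0 0 0 0 0 0;0 0 0 0 0 0")

```text
time_s: 40.7
tcp_pos: [0.5584, 0.1353, 0.1502]
ee_rot: [[-0.998, -0.056, -0.008], [-0.056, 0.998, -0.001], [0.008, -0.001, -1.0]]
wrist_force: [-9.4, 2.3, 2.8]
gripper_width: 0.41
gripper_force: 30.0
```

play_rows(commands="0.02 0.001 0 0 0 0;0.015 0.001 0 0 0 0;0 0 0 0 0 0;0 0 0 0 0 0;0 0 0 0 0 0;0 0 0 0 0 0;0 0 0 0 0 0;0 0 0 0 0 0")

```text
time_s: 41.5
tcp_pos: [0.5584, 0.1352, 0.1502]
ee_rot: [[-0.998, -0.056, -0.01], [-0.056, 0.998, -0.002], [0.01, -0.001, -1.0]]
wrist_force: [-11.5, 2.5, 5.1]
gripper_width: 0.413
gripper_force: 30.0
```

play_rows(commands="-0.05 -0.0026 -0.01 0 0 0;-0.05 -0.0026 -0.01 0 0 0;0 0 0 0 0 0")

```text
time_s: 41.8
tcp_pos: [0.5584, 0.1353, 0.1501]
ee_rot: [[-0.998, -0.056, -0.004], [-0.056, 0.998, -0.001], [0.004, -0.0, -1.0]]
wrist_force: [-6.1, 1.1, 3.3]
gripper_width: 0.415
gripper_force: 30.0
```

play_rows(commands="0 0 0 0 0 0;0 0 0 0 0 0;0 0 0 0 0 0;0 0 0 0 0 0", grip=62)

```text
time_s: 42.2
tcp_pos: [0.5605, 0.1354, 0.1506]
ee_rot: [[-0.998, -0.056, 0.001], [-0.056, 0.998, 0.0], [-0.001, 0.0, -1.0]]
wrist_force: [0.7, 1.0, -0.3]
gripper_width: 0.667
gripper_force: 0.0
```

play_rows(commands="0 0 0.2 0 0 0;0 0 0.4 0 0 0;0 0 0.8 0 0 0;0 0 1 0 0 0;-0.3 0.6 0.6 0 0 0;-0.8 0.9 0 0 0 0;-0.8 0.9 0 0 0 0;-0.8 0.9 0 0 0 0;-0.8 0.9 0 0 0 0;-0.5 0.9 0 0 0 0;-0.4 0.5 0 0 0 0;0 0 0 0 0 0;0 0 0 0 0 0;0 0 0 0 0 0")

```text
time_s: 43.6
tcp_pos: [0.4285, 0.3029, 0.2411]
ee_rot: [[-0.998, -0.056, 0.001], [-0.056, 0.998, 0.0], [-0.001, 0.0, -1.0]]
wrist_force: [0.1, 0.7, -0.4]
gripper_width: 0.709
gripper_force: 0.0
```

```bash
python3 - <<'E'
from h import *
q,e=cams.capture("top");p,d=cams.capture("side")
a=cv2.resize(p[190:270,200:290],None,fx=4.4,fy=4.4,interpolation=cv2.INTER_CUBIC)
b=cv2.resize(q[130:210,265:355],None,fx=4.4,fy=4.4,interpolation=cv2.INTER_CUBIC)
cv2.imwrite("pics/s7.png",np.hstack([a,b]))
E
```

```text
(no output)
```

View pics/s7.png

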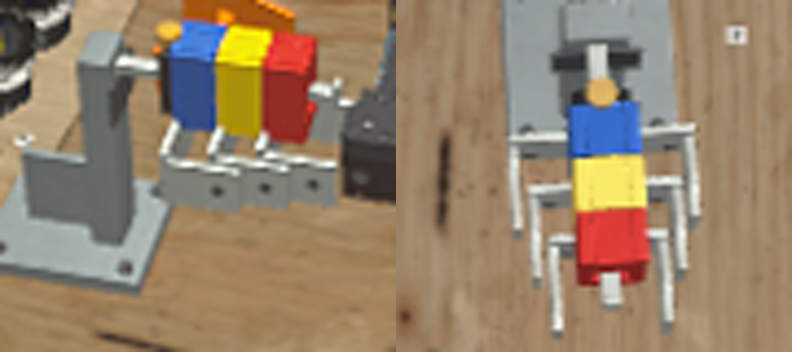

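All three are seated flush, square and nested, the stop hasn't moved, and the robot is clear.

```bash
python3 -c "
from station import r
print(r.finish_job())"
```

```text
the job is handed in; nothing more can be done
None
```

The job is handed in at about 44 s: blue, yellow and red hang nested on the bar, flanges toward the tip, with no visible gaps and no sign the stop moved; each was leaned on at about 9–11.5 N (wrist reading) for at least half a second, red twice.

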